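Pack out the short glass slab in the assembly jig

ROBOT

A 6-joint arm with a two-finger parallel gripper is mounted at the origin on the work surface. World frame = base frame: x ahead of the robot, y to its left, z up, the work surface at z = 0. Lengths are in m, angles in rad, forces in N, time in s.
With the tool pointing down it reaches from about 0.3 to 0.775 m from the base axis. Payload 14.6 kg.
Tool frame: the origin (TCP) lies between the finger pads; the fingertips stand 19 mm ahead of it and the grasp point (between the pads) is the TCP; z points along the fingers, y is the direction in which the jaws open and shut (so a half turn about z gives the same grasp; the last joint's range is limited). The gripper opens to 94 mm and grips with 3 to 60 N. Pads are 16 mm wide; open, the fingers measure 119 mm over their backs; the gripper's body (75 mm by 177 mm) begins 78 mm behind the grasp point.
Start: joints at [-1.19, 0.3, 1.521, -0, 1.321, -0.067], TCP at [0.238, -0.496, 0.224] pointing down, gripper open.
Joint ranges: [-3.03, 3.03], [-0.79, 2.21], [0.23, 2.52], [-1.04, 4.18], [0, 3.07], [-2.55, 2.55]. Speed limits (rad/s): [2.22, 2.22, 2.57, 3.14, 3.14, 3.14].

INTERFACE

Orientations are given as [roll, pitch, yaw] about the fixed x, y, z axes, in that order (R = Rz(yaw) Ry(pitch) Rx(roll)).
In Python, from station import telemetry, vision, ctrl gives the robot as it stands. The module is installed in compiled form; this text tells all that it offers.
- The arm moves only by the shell command python3 -m creep 'ROWS' [FORCE]. ROWS is JSON, a list of rows, each a list of 3 entries, a list of its own where there are three numbers: the shift along the tool's x, y, z in units of 50 mm (1.0 is 50 mm), then the turn about the tool's z in units of 8 degrees (1.0 is 8 degrees), then the opening, from 0 (shut) to 1 (fully open). In form: [[[tx, ty, tz], twist, gripper], ...]. A call has 1 to 12 rows; each row is the pose to reach, as a shift and turn from the pose commanded when the call began, along the tool's axes at that moment; what a row does not reach only later rows make up. A row lasts 1/10 s, in which the tool goes at most 50 mm and 8.59 degrees, less where a joint would pass 70% of its speed; a pose out of reach is approached as far as the arm can. A call with a gripper value outside its range is refused whole. The fingers move at their own pace and stop on an object; FORCE is the grip in N (left out, the last holds). Time passes only in rows, so rows that repeat a pose let the fingers close. It gives the time, the measured TCP pose, the force and the opening at its end, in the units of the state.
- telemetry.get_obs(): the state, without advancing time (a new reading comes with each control period).
- vision.camera(name): name is "scene" or "side" or "wrist"; returns a dict with "img" (384x512x3 uint8, red, green, blue), "depth" (384x512 float32, m along the optical axis (not along the pixel's ray), 0 where there is no reading), "vertical_fov" (degrees; the focal length in pixels is half the picture's height over the tangent of half this angle, whatever the lens; pixels are square), "cx", "cy" (the principal point, pixels), "dist" ([k1, k2, p1, p2, k3] as OpenCV has them; the pictures are not rectified), "extrinsics" (4x4, takes a point from camera to world coordinates); the wrist camera has in their place "hand_eye" (4x4, takes a point from camera to tool coordinates, whose origin is the TCP and whose axes are the flange's). Camera axes: x right, y down, z forward; pixel columns grow to the right and rows downward; lengths in m; the calibration is good to about 2 mm. A picture is of the moment at which its call begins: read the wrist's pose just before it.
- ctrl.hand_in(): hands the job in, once; it reports no verdict.
The state is a dict: "time_s": time; "qpos": joint angles; "joint_vel": joint speeds; "tau": joint torques, N m; "ee_pos": TCP position; "eef_rot": TCP orientation; "force": force on the tool from outside, world axes, zero at the start; "moment": the same for the moment, N m; "grip_width": finger opening in m.
Only numpy, scipy, OpenCV 4.12 (cv2) and the standard library are available. Lean on these libraries where they do the work, as an engineer would, in place of code of your own. Each camera call takes 0.05 s, during which the arm holds its last target.

TASK

Three glass slabs lie in the assembly jig in front of its back rail. Take the wooden packing strip out of its slotted stand, slide it down between slab and rail in the one gap that is wide enough, about the middle of that slab and standing on the board, and let go of it. Then push the slab with the fingers back against the strip, so that slab, strip and rail are flush, and finish while holding it pressed there; do not shift the other two slabs.

Things in the scene. Friction and masses are not known exactly. Their poses are not given: they have to be found in the camera images.
- rail_face (a point): foot of the back rail's front face, at the middle of its length, on top of the jig board (12 mm above the table). Axes: x from the slabs straight into the rail, y along the rail, z up. The rail is 330 mm long, 28 mm thick, 26 mm high above the board. Three bays, centred at y = -100, 0 and +100 mm, are parted by laths 6 mm wide and 8 mm high at y = -50 and +50 mm
- jig: the assembly jig, fixed (position and yaw vary), same axes; origin on the table under the board's centre, 60 mm in front of the rail's face. Plywood board 200 mm (x) by 330 mm (y), 12 mm thick. A loose glass offcut 28 x 22 x 22 mm lies near its front edge at about x = -80, y = +50 mm
- strip_mid (a point): plain wooden packing strip, an upright plate 12 mm thick (its x), 70 mm wide (its y), 70 mm tall (z), 50 g, loose; at the start it stands in the stand's slot. This point is its centre, 35 mm above its lower edge. The faces to grip look along its +x and -x; hold it near the top
- strip: the same strip, origin at the centre of its lower edge
- stand: dark wooden slotted stand, fixed, 70 mm (x) by 100 mm (y), 30 mm high, on the table at the robot's left or right (position and yaw vary); origin at the centre of its underside. The slot runs along y, 16 mm wide, 76 mm long, floor 12 mm above the table: the strip stands 52 mm out of it and is drawn straight up
- pane_a_mid (a point): slab of green cast glass, 67 mm deep (x), 80 mm wide (y), 22 mm thick, 0.25 to 0.5 kg, lying loose on the jig board in one of the three bays (which one varies), front edge about 87 mm from the rail's face, so the gap behind it is about 20 mm. This point is its centre; x points to the rail, z up
- pane_a: the same slab, origin on its underside 40 mm behind its front edge (the edge away from the rail)
- pane_b_mid (a point): slab of green cast glass, 84 mm deep (x), 80 mm wide (y), 22 mm thick, 0.25 to 0.5 kg, lying loose on the jig board in one of the three bays (which one varies), front edge about 87 mm from the rail's face, so the gap behind it is about 3 mm. This point is its centre; x points to the rail, z up
- pane_c_mid (a point): slab of green cast glass, 81 mm deep (x), 80 mm wide (y), 22 mm thick, 0.25 to 0.5 kg, lying loose on the jig board in one of the three bays (which one varies), front edge about 87 mm from the rail's face, so the gap behind it is about 6 mm. This point is its centre; x points to the rail, z up

How it is judged:
On the way:
1. the packing strip stands on the board in the wide gap, behind the middle of the short slab, and is let go (z of strip_mid in the frame of rail_face between 0.031 and 0.039 m and angle between strip_mid's own z axis and vertical below 0.45 rad and y of strip_mid in the frame of pane_a_mid between -0.022 and 0.022 m and x of strip_mid in the frame of pane_a_mid above 0.028 m and x of strip_mid in the frame of rail_face below 0.002 m and contact force between the fingers and strip below 0.1 N), for 0.2 s.
At the end, for the whole second after the job is handed in: Strip upright on the board behind the 67 mm slab (within 22 mm of its middle), fingers off it, its back within 2.5 mm of the rail; slab flat, square (0.08 rad) and within 3.5 mm of flush, at rest, pressed by the fingers with over 2 N and pressing on the strip with over 1.5 N (z of strip_mid in the frame of rail_face between 0.031 and 0.039 m and angle between strip_mid's own z axis and vertical below 0.45 rad and y of strip_mid in the frame of pane_a_mid between -0.022 and 0.022 m and x of strip_mid in the frame of pane_a_mid above 0.028 m and x of strip_mid in the frame of rail_face between -0.0085 and 0.002 m and angle between strip_mid's own z axis and vertical below 0.08 rad and angle between the x axis of each of strip_mid, pane_a_mid and the x axis of rail_face, either way round below 0.08 rad and x of pane_a_mid in the frame of rail_face above -0.049 m and angle between pane_a_mid's own z axis and vertical below 0.06 rad and z of pane_a_mid in the frame of rail_face below 0.015 m and contact force between the fingers and pane_a above 2 N and contact force between pane_a and strip above 1.5 N and contact force between the fingers and strip below 0.3 N and linear speed of each of pane_a, strip below 0.01 m/s); the arm keeps its last pose, push and grip.
It fails at once if one of the other two slabs is shifted by more than 8 mm (distance of any of pane_b_mid, pane_c_mid from where it was at the start of the episode above 0.008 m).
It also fails if it takes over 51 s, if anything falls off the work surface, if the arm or the gripper's body presses on something with over 40 N, if the wrist force passes 120 N, or if a joint passes its speed limit or range.

## Working session

There is one attempt and no reset: what is moved stays moved. The work goes in short steps, Python scripts to look and compute and a shell command to move; the robot and the scene stay as the last step left them, time stands still between calls to the robot, and variables do not carry over. Pictures are saved under pics/ and viewed, and the job is handed in when it is done.

```bash
mkdir -p pics; cat > h.py <<'E'
import numpy as np, cv2
from station import telemetry, vision, ctrl
from scipy.spatial.transform import Rotation as R
def T_tool(o=None):
    o=o or telemetry.get_obs(); T=np.eye(4); T[:3,:3]=R.from_euler('xyz',o['eef_rot']).as_matrix(); T[:3,3]=o['ee_pos']; return T
def cam(n):
    T=T_tool(); c=vision.camera(n)
    E=np.array(c['extrinsics']) if 'extrinsics' in c else T@np.array(c['hand_eye'])
    f=192/np.tan(np.radians(c['vertical_fov'])/2)
    K=np.array([[f,0,c['cx']],[0,f,c['cy']],[0,0,1.]])
    c['K']=K;c['E']=E;return c
def cloud(c):
    h,w=c['depth'].shape
    u,v=np.meshgrid(np.arange(w),np.arange(h))
    p=cv2.undistortPoints(np.stack([u,v],-1).reshape(-1,1,2).astype(np.float64),c['K'],np.array(c['dist'],float)).reshape(h,w,2)
    d=c['depth']; P=np.stack([p[...,0]*d,p[...,1]*d,d],-1)
    W=P@c['E'][:3,:3].T+c['E'][:3,3]; W[d<=0]=np.nan; return W
def save(n,img): cv2.imwrite('pics/'+n,img[...,::-1])
E
python3 - <<'E'
from h import *
o=telemetry.get_obs();print(o)
for n in ['scene','side','wrist']:
    c=cam(n);save(n+'0.png',c['img']);W=cloud(c);np.savez('/tmp/'+n+'0.npz',W=W,img=c['img'],K=c['K'],E=c['E'],dist=c['dist'])
    print(n,c['E'].round(3).tolist())
    print((c['depth']>0).mean())
E
```

```text
{'time_s': 0.0, 'qpos': array([-1.18958182e+00,  3.00495651e-01,  1.52156313e+00, -5.39961260e-06,
        1.32071745e+00, -6.65931996e-02]), 'joint_vel': array([-1.06857983e-03,  1.02502893e-03,  5.08015335e-04, -8.11891090e-05,
        5.44106025e-04,  5.55554025e-04]), 'tau': array([ 1.60380077e-04, -5.31801796e+01, -3.52737164e+01,  7.08625861e-02,
        2.43458507e-02, -9.96462586e-05]), 'ee_pos': array([ 0.2380554 , -0.49554764,  0.22388045]), 'eef_rot': array([-3.14041135e+00, -7.35412623e-05,  4.47809005e-01]), 'force': array([ 0.15051191, -0.2997563 , -0.12934169]), 'moment': array([-0.03590862, -0.01272484,  0.01668108]), 'grip_width': 0.09398746719086136}
scene [[-0.65, 0.447, -0.614, 1.157], [0.76, 0.389, -0.521, 0.535], [0.006, -0.806, -0.593, 0.677], [0.0, 0.0, 0.0, 1.0]]
0.9962412516276041
side [[-0.928, -0.23, 0.295, 0.201], [-0.374, 0.552, -0.745, 0.812], [0.008, -0.802, -0.598, 0.713], [0.0, 0.0, 0.0, 1.0]]
0.9960734049479166
wrist [[0.432, -0.869, -0.243, 0.309], [-0.902, -0.416, -0.116, -0.463], [-0.001, 0.269, -0.963, 0.383], [0.0, 0.0, 0.0, 1.0]]
0.9959971110026041
```

View pics/scene0.png

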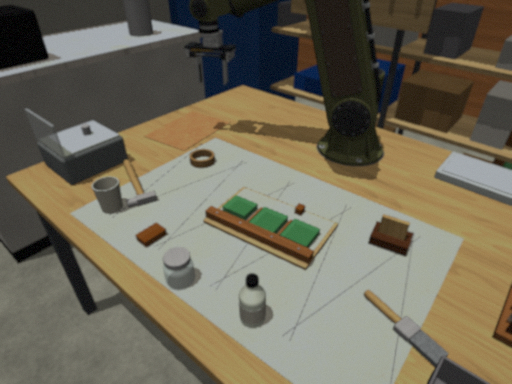

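View pics/side0.png

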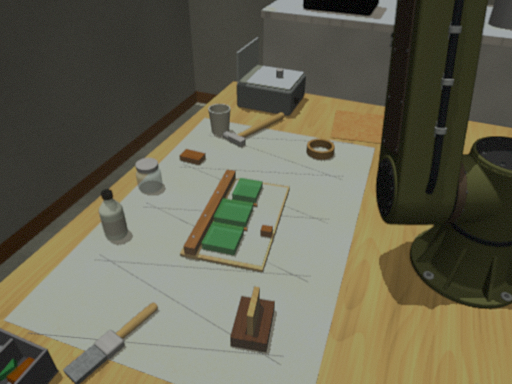

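View pics/wrist0.png

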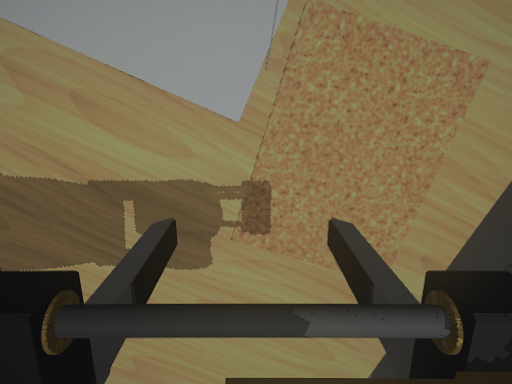

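The scene picture shows the jig at about (270,225) with its rail on the far side from the robot, and the stand with the strip at (392,235). In the side picture the jig is at (240,215), the strip at (254,312) and the offcut at (267,230). The wrist view shows only the table and cork mat. Next I'll fit the poses from the depth data.

```bash
python3 - <<'E'
from h import *
for n in ['scene','side']:
    d=np.load(f'/tmp/{n}0.npz');W=d['W'];img=d['img'].astype(int)
    r,g,b=img[...,0],img[...,1],img[...,2]
    ok=~np.isnan(W[...,0])
    g_m=(g>r*1.35)&(g>b*1.2)&ok&(W[...,2]>.02)&(W[...,2]<.06)&(W[...,0]<1)&(W[...,0]>.2)&(np.abs(W[...,1])<.4)
    m=g_m.astype(np.uint8)
    k,l,s,ce=cv2.connectedComponentsWithStats(m)
    for i in range(1,k):
        if s[i,4]<40: continue
        P=W[l==i]; top=P[P[:,2]>np.median(P[:,2])-.004]
        rect=cv2.minAreaRect(top[:,:2].astype(np.float32)*1000)
        print(n,'green',s[i,4],ce[i].round(),np.median(P[:,2]).round(4),rect)
    # heights
    for nm,lo,hi,reg in [('rail',.033,.045,(.3,.8,-.3,.2)),('strip',.045,.1,(.3,.7,.05,.45)),('stand',.024,.036,(.3,.7,.15,.45))]:
        x,y,z=W[...,0],W[...,1],W[...,2]
        mm=ok&(z>lo)&(z<hi)&(x>reg[0])&(x<reg[1])&(y>reg[2])&(y<reg[3])
        k,l,s,ce=cv2.connectedComponentsWithStats(mm.astype(np.uint8))
        for i in range(1,k):
            if s[i,4]<40: continue
            P=W[l==i]
            print(n,nm,s[i,4],ce[i].round(),np.percentile(P[:,2],[5,50,95]).round(4),cv2.minAreaRect(P[:,:2].astype(np.float32)*1000))
E
```

```text
scene green 456 [240. 207.] 0.033 ((570.9552001953125, -46.348182678222656), (67.27066802978516, 77.51876068115234), 7.594371795654297)
scene green 532 [269. 219.] 0.0332 ((563.6784057617188, 55.43973159790039), (80.22643280029297, 79.74557495117188), 8.246980667114258)
scene green 614 [300. 232.] 0.033 ((548.4724731445312, 152.77235412597656), (79.41431427001953, 78.8651123046875), 6.701050758361816)
scene rail 239 [240. 205.] [0.0331 0.034  0.0357] ((570.5267333984375, -47.132503509521484), (67.09134674072266, 78.32878112792969), 6.974193096160889)
scene rail 1533 [267. 228.] [0.0332 0.0358 0.0388] ((581.9808349609375, 41.927223205566406), (116.79169464111328, 307.65350341796875), 7.810412406921387)
scene strip 376 [394. 224.] [0.0473 0.0674 0.0812] ((393.0262145996094, 341.08624267578125), (17.45619010925293, 70.22516632080078), 11.738996505737305)
scene stand 484 [391. 237.] [0.0259 0.0287 0.0332] ((393.978759765625, 341.2687683105469), (72.11898040771484, 99.30523681640625), 9.469118118286133)
scene stand 373 [306. 235.] [0.0294 0.0329 0.0347] ((550.9967651367188, 172.4869384765
[... 845 characters left out ...]
.3101196289062, 152.37484741210938), (82.31539916992188, 81.02898406982422), 4.875291347503662)
side rail 62 [266. 228.] [0.0333 0.0344 0.0361] ((455.75128173828125, 89.68826293945312), (26.46118927001953, 22.337072372436523), 9.475536346435547)
side strip 339 [253. 307.] [0.0491 0.0808 0.0834] ((388.1080627441406, 341.13330078125), (12.245723724365234, 71.39897918701172), 10.982929229736328)
side stand 580 [216. 242.] [0.0258 0.0337 0.0355] ((553.9629516601562, 188.39788818359375), (110.8111801147461, 76.33270263671875), 0.5954371690750122)
side stand 1301 [253. 322.] [0.0278 0.0311 0.0334] ((388.5993347167969, 340.79791259765625), (70.3749771118164, 102.93464660644531), 10.924570083618164)
```

```bash
cat >> h.py <<'E'
def plan(pos,yaw):
    T=T_tool(); d=T[:3,:3].T@(np.array(pos)-T[:3,3])/.05
    y0=np.arctan2(T[1,0],T[0,0]); dy=np.degrees((np.radians(yaw)-y0+np.pi)%(2*np.pi)-np.pi)
    print('from',T[:3,3].round(4),np.degrees(y0).round(2),'shift units',d.round(3),'twist',round(-dy/8,3))
E
python3 -c "
from h import *
plan([.52,.04,.30],97)"
```

```text
from [ 0.238  -0.4956  0.224 ] 25.65 shift units [ 9.721 -7.216 -1.513] twist -8.918
```

```bash
python3 -m creep '[[[0.3,-0.2,-0.1],-0.3,1],[[1,-0.75,-0.4],-1,1],[[2,-1.5,-0.8],-2,1],[[3,-2.2,-1.2],-3,1],[[4,-3,-1.5],-4,1],[[5,-3.7,-1.5],-5,1],[[6,-4.45,-1.5],-6,1],[[7,-5.2,-1.5],-7,1],[[8,-5.9,-1.5],-8,1],[[9,-6.7,-1.5],-8.9,1],[[9.6,-7.1,-1.5],-8.92,1],[[9.72,-7.22,-1.51],-8.92,1]]'; python3 -m creep '[[[0,0,0],0,1],[[0,0,0],0,1],[[0,0,0],0,1]]'
python3 - <<'E'
from h import *
c=cam('wrist');save('w1.png',c['img']);W=cloud(c);np.savez('/tmp/w1.npz',W=W,img=c['img'],K=c['K'],E=c['E'],dist=c['dist'])
E
```

```text
time_s: 1.35
ee_pos: [0.4971, -0.0013, 0.2998]
eef_rot: [3.141, 0.0, 1.696]
force: [1.3, -0.8, 0.7]
grip_width: 0.0939
time_s: 1.65
ee_pos: [0.4965, -0.0046, 0.2996]
eef_rot: [3.142, 0.0, 1.693]
force: [-0.2, -0.6, -0.9]
grip_width: 0.0936
```

View pics/w1.png

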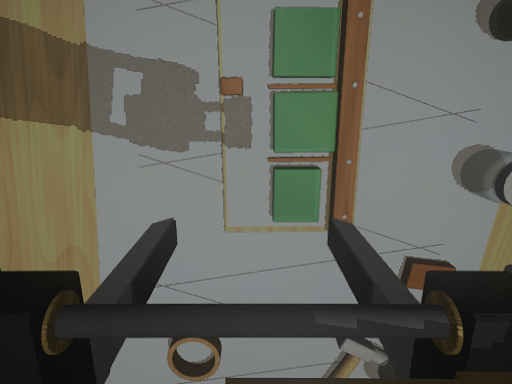

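This wrist view shows all three slabs. Pane a, the short one, is at (297,195) with the wide gap at about x=325 px. The other two are at (305,122) and (305,42), and the rail is at (348,110). I'll measure these from the same picture.

```bash
python3 - <<'E'
from h import *
d=np.load('/tmp/w1.npz');W=d['W'];img=d['img'].astype(int)
r,g,b=img[...,0],img[...,1],img[...,2]
ok=~np.isnan(W[...,0]); x,y,z=W[...,0],W[...,1],W[...,2]
ang=[]
k,l,s,ce=cv2.connectedComponentsWithStats(((g>r*1.35)&(g>b*1.2)&ok&(z>.03)&(z<.045)).astype(np.uint8))
for i in range(1,k):
    if s[i,4]>100:
        P=W[l==i]; print('green',s[i,4],ce[i].round(),np.median(P[:,2]),cv2.minAreaRect(P[:,:2].astype(np.float32)*1000))
m=(r>g*1.35)&ok&(z>.034)&(z<.045)
k,l,s,ce=cv2.connectedComponentsWithStats(m.astype(np.uint8))
for i in range(1,k):
    if s[i,4]>100:
        P=W[l==i]; print('rail',s[i,4],ce[i].round(),np.median(P[:,2]),cv2.minAreaRect(P[:,:2].astype(np.float32)*1000), P[:,1].min(),P[:,1].max())
print('paper z',np.nanmedian(z[250:280,190:320]), 'board z',np.nanmedian(z[100:200,232:262]))
E
```

```text
green 4396 [305.  42.] 0.0330967975148308 ((545.2909545898438, 149.53912353515625), (80.95098876953125, 78.1063003540039), 6.665162086486816)
green 3700 [305. 121.] 0.033106370781716354 ((561.0816040039062, 53.22285842895508), (83.4339828491211, 78.58195495605469), 8.005132675170898)
green 2433 [296. 195.] 0.03332773242037512 ((565.5509033203125, -49.874755859375), (66.19464111328125, 78.58953857421875), 6.8569536209106445)
rail 4314 [351. 106.] 0.037143106353876604 ((618.4654541015625, 61.60340881347656), (27.551769256591797, 284.6007995605469), 7.381687641143799) -0.07804912868706919 0.20369353777810756
paper z 0.00022871778734398496 board z 0.011704269882381546
```

The measured heights and gaps agree with the task: slab tops 33 mm, rail top 37 mm, gaps 19, 2 and 7 mm. Next I'll go to the strip.

```bash
python3 -c "
from h import *
plan([.39,.29,.26],101)"
```

```text
from [ 0.4965 -0.0049  0.2996] 96.98 shift units [ 6.113 -1.398  0.791] twist -0.503
```

```bash
python3 -m creep '[[[0.5,-0.1,0.1],-0.1,1],[[1.2,-0.3,0.2],-0.2,1],[[2,-0.5,0.3],-0.3,1],[[2.8,-0.65,0.4],-0.4,1],[[3.6,-0.8,0.5],-0.5,1],[[4.4,-1,0.6],-0.5,1],[[5.2,-1.2,0.7],-0.5,1],[[5.8,-1.3,0.8],-0.5,1],[[6.1,-1.4,0.8],-0.5,1],[[6.1,-1.4,0.8],-0.5,1],[[6.1,-1.4,0.8],-0.5,1],[[6.1,-1.4,0.8],-0.5,1]]'
python3 - <<'E'
from h import *
c=cam('wrist');save('w2.png',c['img']);W=cloud(c)
r,g,b=[c['img'][...,i].astype(int) for i in range(3)]
ok=~np.isnan(W[...,0]); x,y,z=W[...,0],W[...,1],W[...,2]
for nm,m in [('strip',(z>.074)&(z<.09)),('stand',(z>.025)&(z<.035))]:
    k,l,s,ce=cv2.connectedComponentsWithStats((m&ok).astype(np.uint8))
    for i in range(1,k):
        if s[i,4]>100:
            P=W[l==i]; print(nm,s[i,4],ce[i].round(),np.percentile(P[:,2],[5,50,95]),cv2.minAreaRect(P[:,:2].astype(np.float32)*1000))
E
```

```text
time_s: 2.9
ee_pos: [0.3908, 0.2888, 0.2596]
eef_rot: [3.141, -0.0, 1.761]
force: [-0.3, -0.7, 0.1]
grip_width: 0.0939
strip 761 [260. 126.] [0.07960504 0.08110901 0.08232722] ((390.38177490234375, 339.1129455566406), (11.808866500854492, 69.61839294433594), 10.989843368530273)
stand 3824 [259. 121.] [0.02783636 0.02912017 0.03044072] ((390.09014892578125, 339.5522155761719), (69.94642639160156, 100.32202911376953), 10.868145942687988)
stand 110 [386. 244.] [0.0258145  0.03000003 0.03474921] ((592.7197265625, 215.3975830078125), (35.45539093017578, 17.696073532104492), 47.71875762939453)
stand 1729 [329. 282.] [0.0307883  0.03322845 0.03439019] ((536.4007568359375, 150.77281188964844), (70.22008514404297, 79.58030700683594), 9.950493812561035)
stand 1441 [335. 350.] [0.03041797 0.03324847 0.03444348] ((566.7047119140625, 20.16250228881836), (86.8251953125, 77.97852325439453), 7.767938137054443)
stand 350 [322. 373.] [0.02590482 0.03196349 0.03420056] ((560.0311279296875, -13.160104751586914), (67.0905990600586, 16.290491104125977), 16.492128372192383)
```

View pics/w2.png

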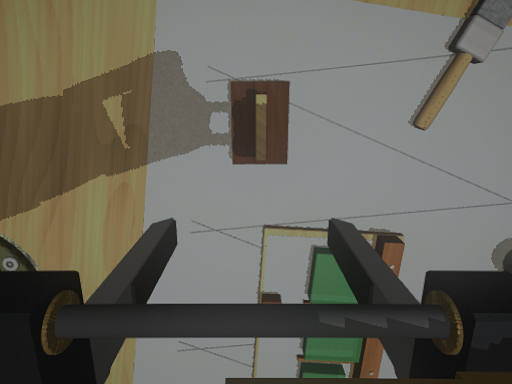

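The strip's top is at (260,126) in the stand, which measures at world (0.390, 0.339), top 81 mm, yaw 11°. Its length, thickness and height all match the task. I'll grip with the TCP at z = 0.067, which keeps the fingertips 18 mm above the stand.

```bash
python3 -c "
from h import *
plan([.3903,.3393,.067],100.95)"
```

```text
from [0.3908 0.2889 0.2596] 100.92 shift units [0.991 0.179 3.853] twist -0.003
```

```bash
python3 -m creep '[[[0.4,0.1,0],0,1],[[0.9,0.18,0.4],0,1],[[0.99,0.18,1],0,1],[[0.99,0.18,1.6],0,1],[[0.99,0.18,2.2],0,1],[[0.99,0.18,2.8],0,1],[[0.99,0.18,3.3],0,1],[[0.99,0.18,3.6],0,1],[[0.99,0.18,3.8],0,1],[[0.99,0.18,3.85],0,1],[[0.99,0.18,3.85],0,1],[[0.99,0.18,3.85],0,1]]'; python3 -m creep '[[[0,0,0],0,0.6],[[0,0,0],0,0.4],[[0,0,0],0,0.2],[[0,0,0],0,0.05],[[0,0,0],0,0.05],[[0,0,0],0,0.05],[[0,0,0],0,0.05],[[0,0,0],0,0.05],[[0,0,0],0,0.05],[[0,0,0],0,0.05]]' 15
```

```text
time_s: 4.15
ee_pos: [0.3901, 0.3405, 0.0677]
eef_rot: [3.14, -0.001, 1.763]
force: [-0.4, -0.6, 0.2]
grip_width: 0.0939
time_s: 5.15
ee_pos: [0.3896, 0.3403, 0.0669]
eef_rot: [-3.142, -0.0, 1.763]
force: [0.1, -0.1, -1.0]
grip_width: 0.0176
```

```bash
python3 -m creep '[[[0,0,0],0,0],[[0,0,0],0,0],[[0,0,0],0,0],[[0,0,0],0,0],[[0,0,0],0,0],[[0,0,0],0,0]]' 15
```

```text
time_s: 5.75
ee_pos: [0.3896, 0.3403, 0.0669]
eef_rot: [3.142, -0.0, 1.763]
force: [-0.1, 0.5, -0.3]
grip_width: 0.0121
```

Gripped, with a width of 12.1 mm. Now I'll draw the strip straight up.

```bash
python3 -m creep '[[[0,0,-0.1],0,0],[[0,0,-0.3],0,0],[[0,0,-0.6],0,0],[[0,0,-1],0,0],[[0,0,-1.4],0,0],[[0,0,-1.6],0,0],[[0,0,-1.6],0,0],[[0,0,-1.6],0,0]]'
python3 -c "
from h import *
o=telemetry.get_obs();print(o['grip_width'])
plan([.6083,-.0444,.147],97.38)"
```

```text
time_s: 6.55
ee_pos: [0.3894, 0.3402, 0.1465]
eef_rot: [-3.141, 0.0, 1.763]
force: [-0.7, -0.2, -0.9]
grip_width: 0.0122
0.012162827698913355
from [0.3894 0.3402 0.1465] 101.02 shift units [-8.386  2.827 -0.01 ] twist 0.455
```

```bash
python3 -m creep '[[[-0.3,0.1,0],0,0],[[-0.9,0.3,0],0.1,0],[[-1.7,0.6,0],0.15,0],[[-2.5,0.85,0],0.2,0],[[-3.3,1.1,0],0.25,0],[[-4.1,1.4,0],0.3,0],[[-4.9,1.65,0],0.35,0],[[-5.7,1.9,0],0.4,0],[[-6.5,2.2,0],0.45,0],[[-7.3,2.5,0],0.45,0],[[-8,2.7,0],0.45,0],[[-8.38,2.83,0],0.45,0]]'; python3 -m creep '[[[0,0,0],0,0],[[0,0,0],0,0],[[0,0,0],0,0]]'
cat > look.py <<'E'
from h import *
import sys
tag=sys.argv[1]
n=np.array([.9917,.1284]);t=np.array([-.1284,.9917])
def proj(c,P):
    Ei=np.linalg.inv(c['E']); q=P@Ei[:3,:3].T+Ei[:3,3]
    return cv2.projectPoints(q,np.zeros(3),np.zeros(3),c['K'],np.array(c['dist'],float))[0]
for nm in sys.argv[2:]:
    c=cam(nm);W=cloud(c);img=c['img']
    save(f'{tag}_{nm}.png',img)
    np.savez(f'/tmp/{tag}_{nm}.npz',W=W,img=img,K=c['K'],E=c['E'],dist=c['dist'])
    r,g,b=[img[...,i].astype(int) for i in range(3)]
    ok=~np.isnan(W[...,0]); z=W[...,2]
    N=W[...,:2]@n; Tt=W[...,:2]@t
    roi=ok&(np.abs(Tt+.122)<.06)&(N>.5)&(N<.66)
    G=roi&(g>r*1.35)&(z>.029)&(z<.04)
    if G.sum()>30: print(nm,'pane n',np.percentile(N[G],[1,99]).round(4),'t',np.percentile(Tt[G],[1,99]).round(4), cv2.minAreaRect(W[G][:,:2].astype(np.float32)*1000))
    Rm=roi&(r>g*1.35)&(z>.033)&(z<.042)
    if Rm.sum()>30: print(nm,'rail n',np.percentile(N[Rm],[1,99]).round(4))
    S=roi&(z>.045)&(z<.2)&(r>g*1.05)&(r<g*1.5)&(r>70)
    if S.sum()>30: print(nm,'strip',S.sum(),'n',np.percentile(N[S],[2,98]).round(4),'t',np.percentile(Tt[S],[2,98]).round(4),'z',np.percentile(z[S],[2,98]).round(4))
    ys,xs=np.where(roi)
    if len(xs):
        a,bb,c0,d0=max(xs.min()-20,0),xs.max()+20,max(ys.min()-60,0),ys.max()+20
        crop=img[c0:d0,a:bb]; s=min(780/crop.shape[1],580/crop.shape[0])
        save(f'{tag}_{nm}_crop.png',cv2.resize(crop,None,fx=s,fy=s))
E
python3 look.py a1 wrist side scene
```

```text
time_s: 7.75
ee_pos: [0.6089, -0.0465, 0.1453]
eef_rot: [-3.14, -0.0, 1.698]
force: [0.2, 0.9, -0.1]
grip_width: 0.0118
time_s: 8.05
ee_pos: [0.6081, -0.0429, 0.1464]
eef_rot: [-3.141, -0.0, 1.701]
force: [-0.4, -0.3, -1.0]
grip_width: 0.0122
wrist pane n [0.5231 0.5873] t [-0.1597 -0.0831] ((566.146728515625, -49.58588790893555), (66.18431854248047, 78.73789978027344), 6.962954044342041)
wrist rail n [0.609  0.6348]
wrist strip 2434 n [0.5917 0.6027] t [-0.1471 -0.0879] z [0.1594 0.1618]
side pane n [0.5197 0.5841] t [-0.1587 -0.0789] ((563.0436401367188, -46.56138610839844), (66.29190826416016, 84.67117309570312), 7.133958339691162)
side rail n [0.6061 0.6301]
side strip 153 n [0.5873 0.6025] t [-0.134 -0.083] z [0.0947 0.1646]
scene pane n [0.5264 0.5925] t [-0.1563 -0.0815] ((569.568359375, -47.148651123046875), (67.84160614013672, 78.4778060913086), 7.631290435791016)
scene rail n [0.6125 0.6399]
scene strip 251 n [0.5954 0.6172] t [-0.1524 -0.0852] z [0.0957 0.1657]
```

```bash
python3 -c "
from h import *
plan([.6083,-.0444,.147],97.38)"; ls pics
```

```text
from [ 0.6084 -0.0431  0.1469] 97.48 shift units [-0.026 -0.005 -0.001] twist 0.012
a1_scene.png
a1_scene_crop.png
a1_side.png
a1_side_crop.png
a1_wrist.png
a1_wrist_crop.png
scene0.png
side0.png
w1.png
w2.png
wrist0.png
```

View pics/a1_wrist.png

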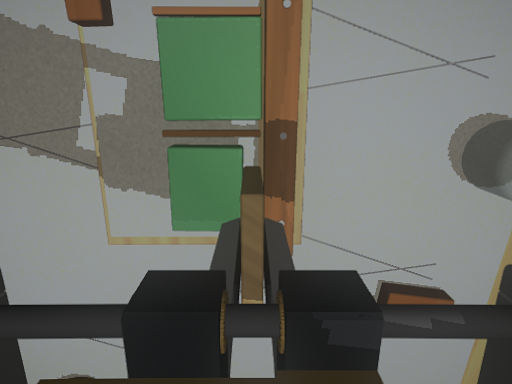

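View pics/a1_side_crop.png

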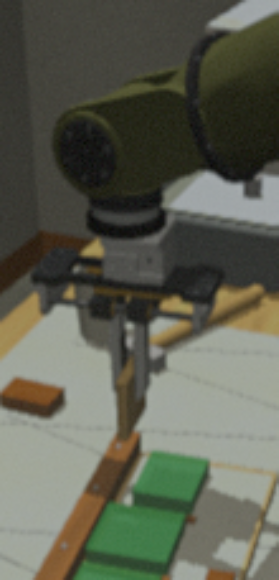

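The wrist view shows the strip, at about (253,235), lined up over the gap. It spans n = 0.5912 to 0.6032 m and the gap spans 0.588 to 0.608 m. Along the rail it is centred on the slab to within 2 mm. I'll lower it in stages and watch the force.

```bash
python3 -m creep '[[[0,0.01,0.1],0.01,0],[[-0.0,0.01,0.3],0.01,0],[[0,0.01,0.5],0.01,0],[[0,0.01,0.7],0.01,0],[[0,0.01,0.85],0.01,0],[[0,0.01,0.95],0.01,0],[[0,0.01,1],0.01,0],[[0,0.01,1],0.01,0]]'; python3 -m creep '[[[0,0,0.05],0,0],[[0,0,0.1],0,0],[[0,0,0.2],0,0],[[0,0,0.3],0,0],[[0,0,0.4],0,0],[[0,0,0.5],0,0],[[0,0,0.5],0,0],[[0,0,0.5],0,0]]'
python3 look.py a2 wrist; python3 -c "
from h import *
plan([.6083,-.0444,.067],97.38)"
```

```text
time_s: 9.0
ee_pos: [0.609, -0.0439, 0.0967]
eef_rot: [-3.141, -0.0, 1.699]
force: [-0.3, -0.1, -0.6]
grip_width: 0.0121
time_s: 9.8
ee_pos: [0.6091, -0.0439, 0.0718]
eef_rot: [-3.141, -0.0, 1.699]
force: [-0.8, 0.0, -0.3]
grip_width: 0.0119
wrist pane n [0.523  0.5875] t [-0.1594 -0.0828] ((565.9540405273438, -49.37291717529297), (66.5536880493164, 78.60356903076172), 6.846260070800781)
wrist rail n [0.6082 0.6348]
wrist strip 2847 n [0.591  0.6054] t [-0.148  -0.0889] z [0.0847 0.1708]
from [ 0.6092 -0.0439  0.072 ] 97.34 shift units [-0.008 -0.019  0.1  ] twist -0.005
```

View pics/a2_wrist.png

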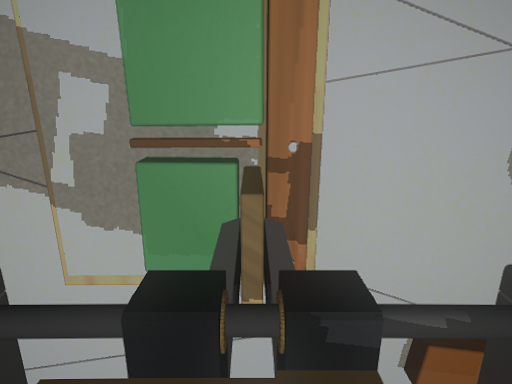

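The strip's lower end is in the gap, clear of the slab's back edge at about 239 px and the rail at about 266 px, and no contact force shows. I'll lower it the last 5 mm.

```bash
python3 -m creep '[[[0,0,0.03],0,0],[[0,0,0.06],0,0],[[0,0,0.08],0,0],[[0,0,0.09],0,0],[[0,0,0.09],0,0],[[0,0,0.09],0,0]]';  python3 -m creep '[[[0,0,0.01],0,0],[[0,0,0.02],0,0],[[0,0,0.03],0,0],[[0,0,0.03],0,0],[[0,0,0.03],0,0]]'
```

```text
time_s: 10.45
ee_pos: [0.6091, -0.0438, 0.0674]
eef_rot: [3.142, -0.0, 1.699]
force: [-0.7, -0.7, -1.2]
grip_width: 0.0119
time_s: 10.95
ee_pos: [0.6092, -0.0439, 0.0669]
eef_rot: [3.141, 0.0, 1.699]
force: [-3.5, 1.0, 9.6]
grip_width: 0.012
```

The tool feels 9.6 N upward, so the strip is on the board. I'll ease off slightly and open.

```bash
python3 -m creep '[[[0,0,-0.02],0,0],[[0,0,-0.02],0,0.15],[[0,0,-0.02],0,0.2],[[0,0,-0.02],0,0.3],[[0,0,-0.02],0,0.4],[[0,0,-0.02],0,0.5],[[0,0,-0.02],0,0.5],[[0,0,-0.02],0,0.5],[[0,0,-0.02],0,0.5]]' 10; python3 look.py a3 wrist side
```

```text
time_s: 11.85
ee_pos: [0.6091, -0.0439, 0.0669]
eef_rot: [3.142, 0.0, 1.699]
force: [-0.3, -0.5, 0.0]
grip_width: 0.047
wrist pane n [0.5229 0.5879] t [-0.1587 -0.0827] ((566.098876953125, -49.374324798583984), (66.45496368408203, 78.84219360351562), 6.817129135131836)
wrist rail n [0.6083 0.6346]
wrist strip 2935 n [0.5733 0.6231] t [-0.1477 -0.0887] z [0.0794 0.1658]
side pane n [0.5195 0.5848] t [-0.1575 -0.0796] ((563.1205444335938, -45.95335388183594), (66.44609069824219, 81.41634368896484), 7.049583435058594)
side rail n [0.6062 0.6308]
side strip 166 n [0.5551 0.6315] t [-0.1481 -0.0849] z [0.0477 0.1797]
```

View pics/a3_wrist.png

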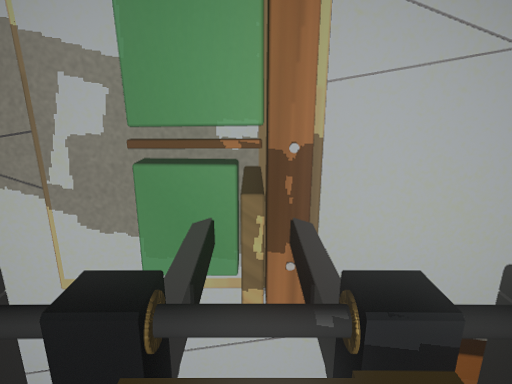

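View pics/a3_side_crop.png

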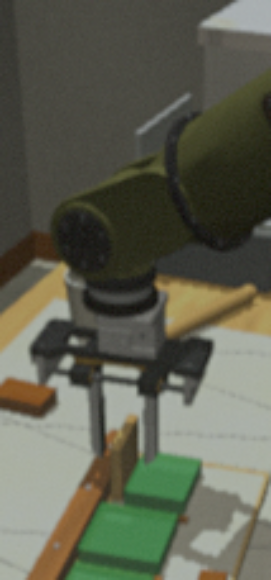

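The strip stands upright in the gap, with the fingers clear on both sides. Now I'll raise the tool, go to the front of the slab and turn 90° so that both fingers push squarely.

```bash
python3 -m creep '[[[0,0,-0.1],0,0.5],[[0,0,-0.3],0,0.5],[[0,0,-0.7],0,0.5],[[0,0,-1.2],0,0.5],[[0,0,-1.7],0,0.5],[[0,0,-1.9],0,0.5],[[0,0,-1.9],0,0.5]]'; python3 -c "
from h import *
n=np.array([.9917,.1284]);t=np.array([-.1284,.9917])
p=n*.478+t*-.1215
print(p);plan([p[0],p[1],.16],7.3)"
```

```text
time_s: 12.65
ee_pos: [0.6096, -0.0439, 0.1636]
eef_rot: [3.139, 0.001, 1.699]
force: [0.8, -0.6, -0.6]
grip_width: 0.0467
[ 0.4896332  -0.05911635]
from [ 0.6096 -0.0439  0.1636] 97.34 shift units [ 0.005 -2.419  0.064] twist 11.255
```

```bash
python3 -m creep '[[[0,-0.2,0],0.7,0.45],[[0,-0.5,0],1.7,0.45],[[0,-0.8,0],2.7,0.45],[[0,-1.1,0],3.7,0.45],[[0,-1.4,0],4.7,0.45],[[0,-1.7,0],5.7,0.45],[[0,-2,0],6.7,0.45],[[0,-2.2,0],7.7,0.45],[[0,-2.42,0],8.7,0.45],[[0,-2.42,0],9.7,0.45],[[0,-2.42,0],10.7,0.45],[[0,-2.42,0],11.25,0.45]]'; python3 -m creep '[[[0,0,0],0,0.45],[[0,0,0],0,0.45],[[0,0,0],0,0.45]]'; python3 look.py a4 wrist side;  python3 -c "
from h import *
n=np.array([.9917,.1284]);t=np.array([-.1284,.9917])
p=n*.478+t*-.1215
print(p);plan([p[0],p[1],.040],7.3)"
```

```text
time_s: 13.85
ee_pos: [0.4885, -0.0592, 0.1607]
eef_rot: [-3.141, 0.002, 0.123]
force: [0.5, -0.7, 0.2]
grip_width: 0.042
time_s: 14.15
ee_pos: [0.4889, -0.0593, 0.1615]
eef_rot: [-3.141, 0.001, 0.13]
force: [0.0, -0.2, -0.1]
grip_width: 0.0425
wrist pane n [0.5228 0.5876] t [-0.1609 -0.0839] ((566.4745483398438, -49.957115173339844), (66.06950378417969, 79.1854019165039), 6.92728853225708)
wrist rail n [0.6086 0.6335]
wrist strip 1386 n [0.5927 0.6037] t [-0.157  -0.0891] z [0.0796 0.0826]
side pane n [0.5194 0.5848] t [-0.1584 -0.0794] ((562.8353881835938, -47.31196212768555), (66.20222473144531, 84.58675384521484), 7.126321792602539)
side rail n [0.6059 0.6311]
side strip 119 n [0.5895 0.6021] t [-0.1507 -0.084 ] z [0.048  0.0848]
[ 0.4896332  -0.05911635]
from [ 0.489  -0.0593  0.1617] 7.41 shift units [ 1.300e-02 -2.000e-03  2.434e+00] twist 0.013
```

View pics/a4_wrist.png

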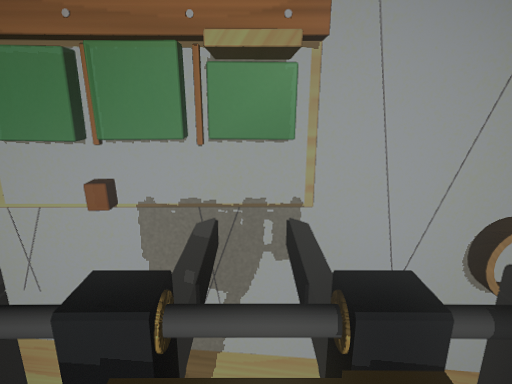

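View pics/a4_side_crop.png

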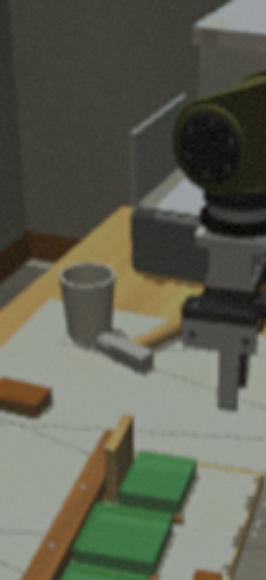

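The wrist view shows the strip at (253,38) standing behind the slab at (252,100), with both fingers in front of the slab. I'll descend until the fingertips are about 5 mm above the board.

```bash
python3 -m creep '[[[0,0.02,0.3],0,0.45],[[0,0.02,0.8],0,0.45],[[0,0.02,1.3],0,0.45],[[0,0.02,1.8],0,0.45],[[0,0.02,2.2],0,0.45],[[0,0.02,2.4],0,0.45],[[0,0.02,2.5],0,0.45],[[0,0.02,2.5],0,0.45],[[0,0.02,2.5],0,0.45]]'; python3 -m creep '[[[0.05,0,0],0,0.45],[[0.15,0,0],0,0.45],[[0.25,0,0],0,0.45],[[0.35,0,0],0,0.45],[[0.45,0,0],0,0.45],[[0.5,0,0],0,0.45],[[0.5,0,0],0,0.45],[[0.5,0,0],0,0.45]]'
```

```text
time_s: 15.15
ee_pos: [0.4897, -0.0604, 0.0377]
eef_rot: [3.141, -0.001, 0.128]
force: [0.1, 0.1, -0.2]
grip_width: 0.0424
time_s: 15.95
ee_pos: [0.5139, -0.0571, 0.0368]
eef_rot: [-3.142, 0.0, 0.128]
force: [-0.2, -0.1, -0.5]
grip_width: 0.0427
```

```bash
python3 -m creep '[[[0.03,0,0],0,0.45],[[0.06,0,0],0,0.45],[[0.1,0,0],0,0.45],[[0.14,0,0],0,0.45],[[0.18,0,0],0,0.45],[[0.22,0,0],0,0.45],[[0.26,0,0],0,0.45],[[0.26,0,0],0,0.45]]'; python3 look.py a5 wrist
```

```text
time_s: 16.75
ee_pos: [0.5266, -0.0555, 0.0369]
eef_rot: [-3.141, 0.001, 0.128]
force: [-4.3, -0.7, 4.4]
grip_width: 0.0422
wrist pane n [0.526  0.5905] t [-0.1605 -0.0836] ((568.9169921875, -49.488834381103516), (66.1945571899414, 79.42830657958984), 7.2752838134765625)
wrist rail n [0.6088 0.6351]
wrist strip 6578 n [0.5397 0.6041] t [-0.1561 -0.0898] z [0.0795 0.1352]
```

View pics/a5_wrist.png

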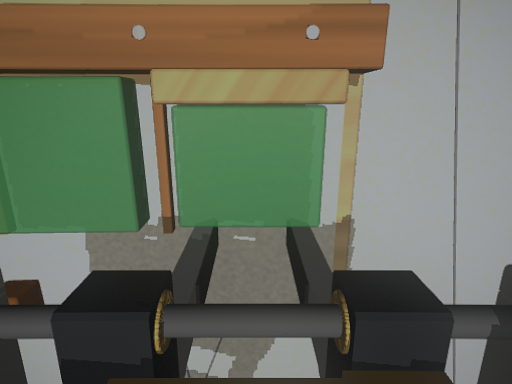

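The fingers are in contact, the slab has moved about 3 mm, and the slab and strip are now almost touching. I'll push slowly toward the rail.

```bash
python3 -m creep '[[[0.01,0,0],0,0.45],[[0.02,0,0],0,0.45],[[0.03,0,0],0,0.45],[[0.04,0,0],0,0.45],[[0.05,0,0],0,0.45],[[0.06,0,0],0,0.45],[[0.06,0,0],0,0.45],[[0.06,0,0],0,0.45]]'; python3 look.py a6 wrist
```

```text
time_s: 17.6
ee_pos: [0.5293, -0.0551, 0.0368]
eef_rot: [-3.141, 0.001, 0.128]
force: [-6.5, -1.3, 4.7]
grip_width: 0.042
wrist pane n [0.5288 0.5927] t [-0.1605 -0.0835] ((571.4509887695312, -49.053070068359375), (65.57354736328125, 79.22290802001953), 7.289298057556152)
wrist rail n [0.6093 0.635 ]
wrist strip 6702 n [0.5422 0.6062] t [-0.1561 -0.0897] z [0.0792 0.1353]
```

```bash
python3 -m creep '[[[0.01,0,0],0,0.45],[[0.02,0,0],0,0.45],[[0.03,0,0],0,0.45],[[0.04,0,0],0,0.45],[[0.04,0,0],0,0.45],[[0.04,0,0],0,0.45]]'; python3 -m creep '[[[0.01,0,0],0,0.45],[[0.02,0,0],0,0.45],[[0.02,0,0],0,0.45],[[0.02,0,0],0,0.45]]'; python3 look.py a7 wrist
```

```text
time_s: 18.25
ee_pos: [0.531, -0.0549, 0.0369]
eef_rot: [-3.141, 0.002, 0.128]
force: [-10.3, -0.9, 8.1]
grip_width: 0.0423
time_s: 18.65
ee_pos: [0.5311, -0.0548, 0.0369]
eef_rot: [-3.141, 0.005, 0.128]
force: [-17.8, -2.8, 13.7]
grip_width: 0.042
wrist pane n [0.5305 0.594 ] t [-0.1605 -0.0835] ((572.650634765625, -48.92993927001953), (65.75494384765625, 79.18427276611328), 7.362376689910889)
wrist rail n [0.6094 0.6351]
wrist strip 6586 n [0.5439 0.6077] t [-0.1561 -0.0896] z [0.0795 0.1351]
```

```bash
python3 - <<'E'
from h import *
d=np.load('/tmp/a7_wrist.npz');img=d['img'];W=d['W']
n=np.array([.9917,.1284]);t=np.array([-.1284,.9917])
N=W[...,:2]@n;Tt=W[...,:2]@t
for tt in (-.095,-.11,-.125,-.14,-.152):
    u=np.nanargmin(np.abs(Tt[85]-tt)); print(tt,u)
    for v in range(40,125,4): print(v,N[v,u].round(4),W[v,u,2].round(4),img[v,u].tolist(),end='; ')
    print()
save('a7_zoom.png',cv2.resize(img[30:240,130:400],None,fx=2.7,fy=2.7,interpolation=cv2.INTER_CUBIC))
E
python3 look.py a8 side scene
```

```text
-0.095 170
40 0.6252 0.037 [134, 92, 60]; 44 0.6234 0.0374 [137, 94, 59]; 48 0.6217 0.0374 [138, 95, 60]; 52 0.6201 0.0367 [132, 91, 58]; 56 0.6182 0.0374 [130, 89, 57]; 60 0.6165 0.0371 [130, 90, 57]; 64 0.6147 0.0376 [126, 87, 56]; 68 0.613 0.0367 [126, 87, 56]; 72 0.6078 0.0793 [101, 78, 52]; 76 0.6065 0.0803 [154, 149, 99]; 80 0.6052 0.0799 [156, 152, 101]; 84 0.6038 0.0815 [156, 151, 101]; 88 0.6025 0.0809 [156, 149, 99]; 92 0.6011 0.0808 [156, 148, 99]; 96 0.5998 0.0813 [156, 146, 98]; 100 0.5984 0.0807 [155, 145, 97]; 104 0.597 0.0808 [156, 137, 92]; 108 0.5939 0.0106 [144, 147, 140]; 112 0.5917 0.011 [162, 165, 161]; 116 0.5894 0.0105 [162, 165, 167]; 120 nan nan [161, 165, 165]; 124 0.585 0.0117 [159, 163, 160]; 
-0.11 212
40 0.6252 0.0367 [135, 93, 58]; 44 0.6235 0.0366 [134, 92, 58]; 48 0.6216 0.0379 [133, 92, 58]; 52 0.62 0.0375 [135, 94, 59]; 56 0.6182 0.0377 [134, 93, 58]; 60 0.6164 0.0381 [134, 93, 58]; 64 0.6148 0.0369 [130, 90, 56]; 68 0.613 0.0367 [129, 90, 57]; 72 0.6078 0.0795 [108, 82, 54]; 76 0.6064 0.0816 [155, 147, 97]; 80 0.6051 0.0812 [156, 146, 97]; 84 0.60
[... 2326 characters left out ...]
969 0.0808 [151, 128, 87]; 108 0.5938 0.012 [141, 145, 145]; 112 0.5915 0.0111 [158, 162, 161]; 116 0.5893 0.0119 [158, 162, 156]; 120 0.587 0.0106 [158, 162, 162]; 124 0.5847 0.0111 [158, 162, 159]; 
side pane n [0.5297 0.5939] t [-0.1532 -0.0782] ((571.8013305664062, -44.232872009277344), (66.10399627685547, 80.0513916015625), 10.368661880493164)
side rail n [0.6066 0.6309]
side strip 125 n [0.5933 0.6051] t [-0.1518 -0.0842] z [0.0474 0.0842]
scene pane n [0.5302 0.597 ] t [-0.1558 -0.0808] ((558.5468139648438, -34.95886993408203), (97.2087631225586, 51.600746154785156), 59.38618469238281)
scene rail n [0.6091 0.6397]
scene strip 275 n [0.5052 0.6123] t [-0.1531 -0.0819] z [0.0461 0.1891]
```

View pics/a7_zoom.png

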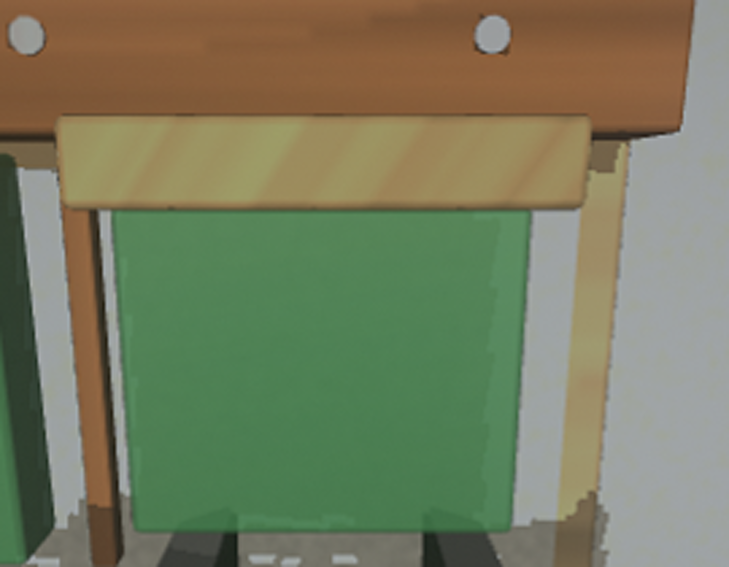

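View pics/a8_side_crop.png

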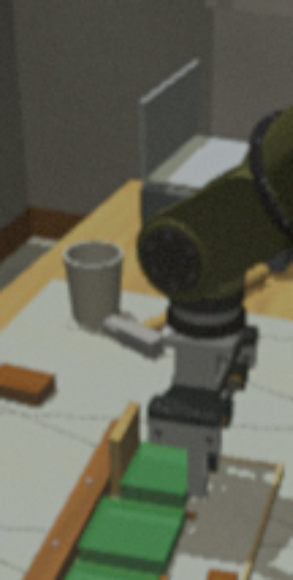

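The slab's front edge moved 7.7 mm, against the 8 mm of slack. The strip's top spans n = 0.5965 to 0.6082 m and the rail face is at 0.6085 m. The last 1 mm commanded gave no motion and a force rise to 18 N, so slab, strip and rail are seated. I'll check that this holds steady.

```bash
python3 -m creep '[[[0,0,0],0,0.45],[[0,0,0],0,0.45],[[0,0,0],0,0.45],[[0,0,0],0,0.45],[[0,0,0],0,0.45]]'; python3 look.py a9 wrist; python3 - <<'E'
from h import *
for a in ('w1','a9_wrist'):
    d=np.load(f'/tmp/{a}.npz');W=d['W'];i=d['img'].astype(int)
    m=(i[...,1]>i[...,0]*1.35)&(W[...,2]>.03)&(W[...,2]<.04)
    n=np.array([.9917,.1284]);t=np.array([-.1284,.9917]);N=W[...,:2]@n;T=W[...,:2]@t
    for t0 in (-.022,.078):
        q=m&(np.abs(T-t0)<.048)
        if q.sum()>50: print(a,t0,np.percentile(N[q],[1,99]).round(4),np.percentile(T[q],[1,99]).round(4))
c=cam('side');W=cloud(c);d=np.load('/tmp/side0.npz')
for W,i in ((d['W'],d['img'].astype(int)),(W,c['img'].astype(int))):
    m=(i[...,1]>i[...,0]*1.35)&(W[...,2]>.03)&(W[...,2]<.04);n=np.array([.9917,.1284]);t=np.array([-.1284,.9917]);N=W[...,:2]@n;T=W[...,:2]@t
    for t0 in (-.022,.078):
        q=m&(np.abs(T-t0)<.048)
        print('side',t0,np.percentile(N[q],[1,99]).round(4),np.percentile(T[q],[1,99]).round(4))
E
```

```text
time_s: 19.3
ee_pos: [0.5311, -0.0549, 0.0369]
eef_rot: [-3.141, 0.005, 0.128]
force: [-17.7, -3.3, 12.9]
grip_width: 0.0421
wrist pane n [0.5305 0.594 ] t [-0.1605 -0.0835] ((572.6950073242188, -49.021453857421875), (65.64344787597656, 79.41150665283203), 7.278323173522949)
wrist rail n [0.6094 0.6351]
wrist strip 6552 n [0.5441 0.6077] t [-0.1561 -0.0897] z [0.0795 0.1353]
w1 -0.022 [0.5218 0.6036] [-0.0576  0.0193]
w1 0.078 [0.5203 0.5987] [0.0395 0.1166]
a9_wrist -0.022 [0.5231 0.6043] [-0.0587  0.0135]
side -0.022 [0.5191 0.6015] [-0.0551  0.0241]
side 0.078 [0.5175 0.5965] [0.0417 0.1216]
side -0.022 [0.5191 0.6015] [-0.0557  0.0237]
side 0.078 [0.5179 0.597 ] [0.0423 0.1217]
```

The force is steady at about 18 N with nothing moving, and the other two slabs have not shifted. I'll hand the job in.

```bash
python3 -c "
from station import ctrl,telemetry
print(ctrl.hand_in()); print(telemetry.get_obs()['force'])"
```

```text
the job is handed in; nothing more can be done
None
the job is handed in; nothing more can be done
```

I placed the strip in the 20 mm gap behind the short slab, let go of it, and pushed the slab back with both fingers. I handed the job in at about 19.4 s while still pressing; no verdict was reported.

**Last checks before hand-in:**
- **Push:** steady at about 18 N toward the rail with no motion. The tool also felt about 13 N upward, so the fingers were pressing down on the slab edge a little. I did not find out why, but the slab's top still measured at its normal height.
- **Fit:** the slab moved 7.7 mm of the 8 mm slack. The strip's back measured within about 1 mm of the rail face.
- **Strip:** upright on the board, centred along the rail within about 1 mm of the slab's middle, with the fingers clear of it.
- **Other two slabs:** moved 0.5 mm or less in the side camera, which is measurement noise.

**Disagreement:** absolute positions differed between the cameras by up to about 8 mm, more than the stated 2 mm. I worked from the wrist camera, whose heights, sizes and gaps matched the ones given.

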